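# Take the tare of two stoppered jars and file them in the oak case

### The arm

A 7-joint arm with a two-finger parallel gripper is mounted at the origin on the work surface. World frame = base frame: x ahead of the robot, y to its left, z up, the work surface at z = 0. Lengths are in mm, angles in rad, forces in N, time in s.
With the tool pointing down it reaches from about 400 to 875 mm from the base axis. Payload 19.3 kg.
Tool frame: the origin (TCP) lies at the very end of the fingers, on their centre line; the grasp point (between the pads) lies 19 mm behind it (grip_point_offset is the z of the grasp point in the tool frame, in mm); z points along the fingers, y is the line along which they close (so a half turn about z gives the same grasp; the last joint's range is limited). The gripper opens to 85 mm and grips with 20 to 120 N. Pads are 22 mm wide; open, the fingers measure 114 mm over their backs; the gripper's body (76 mm by 85 mm) begins 54 mm behind the grasp point. The pads swing forward as they close: fully open they stand 13 mm farther back than shut.
Start: joints at [-1.35, 0.521, -0.036, 1.599, 0.021, 1.021, -0.113], TCP at [179.218, 598.745, 231.291] pointing down, gripper open.
Joint ranges: [-2.91, 2.91], [-0.3, 2.13], [-1.5, 1.42], [0.17, 2.43], [-1.26, 4.41], [0.16, 1.93], [-2.52, 2.52]. Speed limits (rad/s): [1.89, 1.89, 2.39, 2.39, 3.01, 3.01, 3.01].

### API

Orientations are given as a 3x3 rotation matrix whose columns are the frame's x, y, z axes.
In Python, from workcell import movep, movel, goto_joints, open_gripper, clamp, wait, inverse_kinematics, read_state, camera, PlanningError, finish_job, grip_point_offset gives the robot as it stands. Calls block until the motion is done:
- movep(position, orientation): joint-space move of the TCP to a pose.
- movel(position, frame=None, max_speed=150, guard=None): straight line of the TCP; frame=None keeps the orientation; max_speed is the mean speed in mm/s. With guard (N) it stops when the force on the tool has changed by that much, and returns True; else False.
- goto_joints(angles): joint-space move.
- open_gripper() and clamp(): open the fingers fully, or close them until they stop; the grip force is fixed at half the most.
- wait(seconds).
- inverse_kinematics(position, orientation): joint angles nearest the present ones, or None.
- read_state(): the state.
- camera(name): name is "side" or "top" or "wrist"; returns a dict with "image" (420x560x3 uint8, blue, green, red), "range_z" (420x560 float32, mm along the optical axis (not along the pixel's ray), 0 where there is no reading), "fx", "fy", "cx", "cy" (pixels), "cam_to_world" (4x4, takes a point from camera to world coordinates). Camera axes: x right, y up, looking along -z (the intrinsics and any distortion apply to the point x, -y, -z); pixel columns grow to the right and rows downward; lengths in mm; the calibration is good to about 2 mm. A picture is of the moment at which its call begins.
A pose or a line that the arm cannot do raises PlanningError and nothing moves.
- finish_job(): hands the job in; it is judged then, once.
The state is a dict: "time": time; "qpos": joint angles; "qvel": joint speeds; "joint_efforts": joint torques, N m; "eef_pos": TCP position; "tool_rot": TCP orientation; "ft_force": force on the tool from outside, world axes, zero at the start; "torque": the same for the moment, N m; "finger_gap": finger opening in mm; "gripper_force": force on a finger pad.
Only numpy, scipy, OpenCV 4.12 (cv2) and the standard library are available. Lean on these libraries where they do the work, as an engineer would, in place of code of your own. Each camera call takes 0.05 s, during which the arm holds its last target. There are 200 camera calls.

### The job

Take the tare of the two clear glass jars with dark wooden stoppers that lean in the sloping rack, one at a time and the tall one first: stand the jar upright inside the ring in the middle of the scale's pan, let go of it and wait a second for the pan to settle, then file it upright in the oak case. In the empty middle column the tall jar goes into the far pocket, then the short one into the near pocket. Set the glass down gently without driving the pan down to its stop, and leave all the other jars and things where they stand.

Things in the scene. Friction and masses are not known exactly. Their poses are not given: they have to be found in the camera images.
- jar_tall: Tall clear glass jar with dark turned wooden stopper, 0.27 to 0.43 kg, in one of the rack's pockets. Body 54 mm across, straight to 78 mm up, then shoulder and 30 mm neck. Stopper fixed: collar (grip here) a 44 mm cylinder from 98 to 120 mm up, then dome and 18 mm ball, top at 146 mm. Origin: centre of its base; z along its axis, tilted 30 degrees in the rack.
- jar_short: Short clear jar, otherwise alike, 0.20 to 0.33 kg, in another pocket of the rack. Body 54 mm across, straight to 56 mm up, then shoulder and 30 mm neck. Stopper fixed: collar (grip here) a 44 mm cylinder from 76 to 98 mm up, then dome and 18 mm ball, top at 124 mm. Origin: centre of its base; z along its axis, tilted 30 degrees in the rack.
- flask: Amber glass flask with a cork, no stopper knob, body 54 mm, neck 24 mm, 115 mm tall, leaning in the third pocket of the rack; leave. Origin: centre of its base, z along its axis.
- rack: Fixed sloping rack, 278 mm wide; x away from the robot, y left. Three square pockets 92 mm apart in y (middle at y = 0), 62 mm wide, 45 mm deep along their axes, which lean 30 degrees from vertical towards its -x. Walls 8 mm, solid between pockets. Pocket floor centres 42 mm above the table, highest edge about 100 mm. Origin: on the table under the middle pocket's floor.
- scale: Counter scale with white tapered housing, fixed, 200 x 190 mm at the foot and 98 mm high, round dial on its sloping front (-x) side, round flat steel pan on a spindle on top. Origin: on the table under the pan's centre.
- pan_center (a point): Centre of the pan's flat top, 125 mm above the table when empty; the pan is 156 mm in diameter and has a dark ring of 78 mm inner diameter engraved round its centre (a jar inside it is within 12 mm of the centre). Moves with the pan.
- pan (a joint): How far the pan is down, in m: 0 empty, stop at 0.022. Spring 0.5 N per mm with a damper, so a jar sinks it 4 to 9 mm once let go.
- case: Fixed oak case, 240 mm (its y, left) by 164 mm (its x, away from the robot), 75 mm high. Three columns by two rows of square pockets, 64 mm wide, 76 mm apart; floors 22 mm above the table, outer walls 53 mm and dividers 45 mm above the floor. Outer columns full, middle one empty. Origin: on the table under its centre.
- pocket_far (a point): Centre of the floor of the far (case +x) pocket of the empty middle column; axes as the case's.
- pocket_near (a point): Centre of the floor of the near (case -x) pocket of the empty middle column; axes as the case's.
- stock_0: Clear stoppered jar already filed in the far left pocket of the oak case, same shape as the short jar (top 124 mm above its base, collar of 44 mm 76 to 98 mm up); leave. Origin: centre of its base.
- stock_1: Clear stoppered jar already filed in the near left pocket of the oak case, same shape as the short jar (top 124 mm above its base, collar of 44 mm 76 to 98 mm up); leave. Origin: centre of its base.
- stock_2: Clear stoppered jar already filed in the far right pocket of the oak case, same shape as the short jar (top 124 mm above its base, collar of 44 mm 76 to 98 mm up); leave. Origin: centre of its base.
- stock_3: Clear stoppered jar already filed in the near right pocket of the oak case, same shape as the short jar (top 124 mm above its base, collar of 44 mm 76 to 98 mm up); leave. Origin: centre of its base.
- tall_bottle: Amber bottle, 64 mm in diameter, 200 mm high, behind the case or the scale; leave. Origin: centre of its base.
- tin: Round tin, 72 mm in diameter, 75 mm high, behind the case or the scale; leave. Origin: centre of its base.
- mortar: Marble mortar bowl, 96 mm in diameter, 55 mm high, in front of the rack; leave. Origin: centre of its base.
Not all that is in view belongs to the job. What is shaped like the jar_short but pink or yellow is not meant.

How it is judged (in metres and radians):
On the way, in this order (a step that is already met when the one before it is completed fails the run):
1. The tall jar stands upright, let go, inside the ring in the middle of the pan, and the pan has settled (horizontal distance between jar_tall and pan_center below 0.012 m and z of jar_tall in the frame of pan_center between -0.005 and 0.005 m and angle between jar_tall's own z axis and vertical below 0.08 rad and value of joint pan above 0.002 m and velocity of joint pan between -0.005 and 0.005 m/s and linear speed of jar_tall below 0.015 m/s and contact force between the fingers and anything else below 0.1 N), for 0.5 s.
2. The tall jar stands upright, let go, in the far middle pocket of the case (horizontal distance between jar_tall and pocket_far below 0.01 m and z of jar_tall in the frame of pocket_far between -0.005 and 0.005 m and angle between jar_tall's own z axis and vertical below 0.1 rad and linear speed of jar_tall below 0.02 m/s and contact force between the fingers and anything else below 0.1 N), for 0.2 s.
3. The short jar stands upright, let go, inside the ring in the middle of the pan, and the pan has settled (horizontal distance between jar_short and pan_center below 0.012 m and z of jar_short in the frame of pan_center between -0.005 and 0.005 m and angle between jar_short's own z axis and vertical below 0.08 rad and value of joint pan above 0.002 m and velocity of joint pan between -0.005 and 0.005 m/s and linear speed of jar_short below 0.015 m/s and contact force between the fingers and anything else below 0.1 N), for 0.5 s.
At the end, for the whole second after the job is handed in: The tall jar stands at rest on the floor of the far middle pocket and the short jar on that of the near one (each within 10 mm of the pocket's centre, within 5 mm in height, upright within 0.1 rad); the pan is empty and has risen again (under 2 mm down) (horizontal distance between jar_tall and pocket_far below 0.01 m and z of jar_tall in the frame of pocket_far between -0.005 and 0.005 m and angle between each of jar_tall, jar_short's own z axis and vertical below 0.1 rad and linear speed of each of jar_tall, jar_short below 0.02 m/s and horizontal distance between jar_short and pocket_near below 0.01 m and z of jar_short in the frame of pocket_near between -0.005 and 0.005 m and value of joint pan below 0.002 m); the robot touches nothing.
It fails at once if The pan is driven down to its stop (more than 19 mm) (value of joint pan above 0.019 m).
It fails at once if A jar is knocked over (more than 0.9 rad from upright) (angle between any of jar_tall, jar_short's own z axis and vertical above 0.9 rad).
It fails at once if A jar is let fall (faster than 0.6 m/s while out of the fingers) ((contact force between the fingers and jar_tall below 0.05 N and linear speed of jar_tall above 0.6 m/s) or (contact force between the fingers and jar_short below 0.05 N and linear speed of jar_short above 0.6 m/s)).
It fails at once if A jar in the case or the flask in the rack is shifted more than 20 mm (distance of any of stock_0, stock_1, stock_2, stock_3, flask from where it was at the start of the episode above 0.02 m).
It fails at once if The bottle, tin or mortar is shifted more than 25 mm or knocked over (distance of any of tall_bottle, tin, mortar from where it was at the start of the episode above 0.025 m or angle between any of tall_bottle, tin, mortar's own z axis and vertical above 0.35 rad).
It also fails if it takes over 72 s, if anything falls off the work surface, if the arm or the gripper's body presses on something with over 40 N, if the wrist force passes 120 N, or if a joint passes its speed limit or range.

## Working session

There is one attempt and no reset: what is moved stays moved. The work goes in short steps, each a Python script; the robot and the scene stay as the last script left them, time stands still between calls to the robot, and variables do not carry over. Pictures are saved under pics/ and viewed, at most 12 in all, crops included, and the job is handed in when it is done.

```bash
ls; mkdir -p pics; python3 - <<'E'
from workcell import *
import cv2,numpy as np,pickle
for n in("side","top"):
    c=camera(n); cv2.imwrite(f"pics/{n}0.png",c["image"]); pickle.dump(c,open(f"{n}0.pkl","wb"))
    print(n,c["fx"],c["fy"],c["cx"],c["cy"],c.keys()); print(np.round(c["cam_to_world"],3))
s=read_state();print(s["tool_rot"],s["time"],grip_point_offset)
E
```

```text
pics
side 522.27451594369 522.27451594369 281.8850865043465 211.88185557280912 dict_keys(['image', 'range_z', 'fx', 'fy', 'cx', 'cy', 'cam_to_world'])
[[ 7.690000e-01  4.930000e-01 -4.080000e-01 -6.251800e+01]
 [-6.400000e-01  6.080000e-01 -4.700000e-01 -6.822020e+02]
 [ 1.600000e-02  6.220000e-01  7.830000e-01  1.265936e+03]
 [ 0.000000e+00  0.000000e+00  0.000000e+00  1.000000e+00]]
top 486.42499815721976 486.42499815721976 276.6620330916027 208.14681094657607 dict_keys(['image', 'range_z', 'fx', 'fy', 'cx', 'cy', 'cam_to_world'])
[[-1.000000e-03  9.860000e-01 -1.650000e-01  3.407380e+02]
 [-1.000000e+00 -0.000000e+00  6.000000e-03  1.257300e+01]
 [ 5.000000e-03  1.650000e-01  9.860000e-01  1.408646e+03]
 [ 0.000000e+00  0.000000e+00  0.000000e+00  1.000000e+00]]
[[-9.58014960e-01  2.86718131e-01 -2.21863000e-04]
 [ 2.86718200e-01  9.58014355e-01 -1.08099958e-03]
 [-9.73942399e-05 -1.09922593e-03 -9.99999391e-01]] 0.1 -18.700000000000003
```

View pics/side0.png

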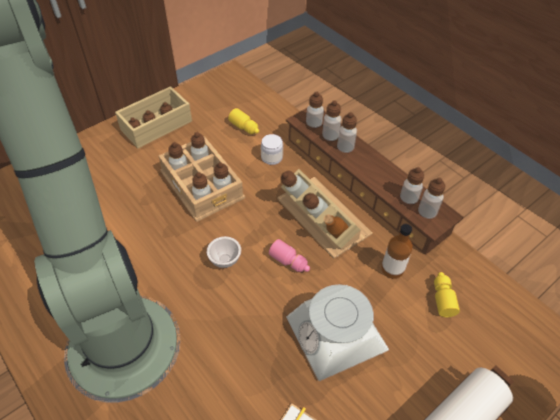

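View pics/top0.png

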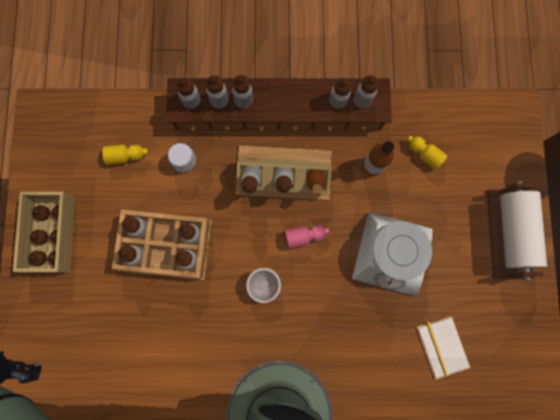

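Side view: the robot is at left. Rack pockets: clear jar at (290,178), clear jar at (311,201), amber flask at (339,226). Case at (201,180), scale pan at (341,314), mortar at (224,252), tin at (272,149), bottle at (398,250).

Things that could be taken for the wanted jars:
- rack (290,178) and (311,201)
- case stock at (176,150), (198,143), (200,180) and (221,173)
- shelf jars at (316,100), (333,112), (348,122), (414,177) and (435,187)
- small crate jars at (155,115)
- pink (287,255), yellow (243,122) and yellow (446,295) lookalikes

By the description I choose the two in the rack. A close crop should show which one is tall.

```bash
cat > h.py <<'E'
import numpy as np,cv2,pickle
def cloud(c):
    "world point per pixel (nan where no reading)"
    Z=c["range_z"].astype(float); h,w=Z.shape; u,v=np.meshgrid(np.arange(w),np.arange(h))
    P=np.stack([(u-c["cx"])/c["fx"]*Z,-(v-c["cy"])/c["fy"]*Z,-Z,np.ones_like(Z)],-1)@np.array(c["cam_to_world"]).T
    P=P[...,:3]; P[Z<=0]=np.nan; return P
def plane(c,uv,z):
    "pixels -> world points on the plane at height z"
    uv=np.atleast_2d(uv).astype(float);T=np.array(c["cam_to_world"])
    d=np.stack([(uv[:,0]-c["cx"])/c["fx"],-(uv[:,1]-c["cy"])/c["fy"],-np.ones(len(uv))],1)@T[:3,:3].T
    return T[:3,3]+d*((z-T[2,3])/d[:,2])[:,None]
E
python3 - <<'E'
from h import *
s=pickle.load(open("side0.pkl","rb"));t=pickle.load(open("top0.pkl","rb"))
a=cv2.resize(s["image"][150:260,260:380],None,fx=4.5,fy=4.5,interpolation=3)
b=cv2.resize(t["image"][140:205,230:340],None,fx=2.3,fy=2.3,interpolation=3)
o=np.zeros((a.shape[0],a.shape[1]+b.shape[1],3),np.uint8);o[:,:a.shape[1]]=a;o[:b.shape[0],a.shape[1]:]=b
cv2.imwrite("pics/crop1.png",o);print(o.shape)
for n,c in(("side",s),("top",t)):
    P=cloud(c);ok=np.isfinite(P[...,0]);print(n,"valid",ok.mean())
    X,Y,Z=P[...,0],P[...,1],P[...,2]
    hsv=cv2.cvtColor(c["image"],cv2.COLOR_BGR2HSV)
    # pan
    m=ok&(abs(Z-125)<6)&(abs(Y+330)<130)&(abs(X-500)<130)
    mm=np.uint8(m);k,l,st,ce=cv2.connectedComponentsWithStats(mm);i=1+st[1:,4].argmax();q=P[l==i]
    (cx,cy),r=cv2.minEnclosingCircle(q[:,:2].astype(np.float32));print("pan",len(q),q.mean(0),cx,cy,r)
    # case rim & floor
    m=ok&(abs(Z-75)<5)&(abs(Y-340)<160)&(abs(X-480)<110)
    q=P[m];print("case",len(q),cv2.minAreaRect(q[:,:2].astype(np.float32)),np.median(q[:,2]))
    # dark stoppers
    V=hsv[...,2];
    m=ok&(Z>70)&(abs(Y-30)<170)&(X>540)&(X<760)
    for y0 in range(-130,190,20):
        q=P[m&(abs(Y-y0)<10)]
        if len(q): j=q[:,2].argmax();print(y0,len(q),np.round(q[j]))
E
```

```text
(495, 793, 3)
side valid 0.9959141156462585
pan 2718 [ 442.74688299 -327.09802415  127.13550303] 444.7571716308594 -325.6505126953125 79.00547790527344
case 946 ((467.7843017578125, 327.42822265625), (249.1885528564453, 167.21951293945312), 83.73526763916016) 75.67478423397631
-130 134 [ 672. -132.  106.]
-110 240 [ 614. -107.  150.]
-90 80 [613. -99. 152.]
-70 82 [678. -74. 103.]
-50 116 [679. -43. 104.]
-30 257 [611. -20. 143.]
-10 135 [611. -12. 153.]
10 58 [625.   3. 138.]
30 63 [685.  28. 104.]
50 190 [609.  60. 152.]
70 266 [607.  76. 173.]
90 72 [609.  83. 169.]
110 44 [612. 103. 142.]
130 1 [682. 120.  93.]
top valid 0.9961224489795918
pan 2598 [ 442.42123052 -325.93735453  124.66446258] 442.4188537597656 -326.32867431640625 78.2378158569336
case 1421 ((466.30230712890625, 327.6377258300781), (242.3821563720703, 164.3601531982422), 84.16715240478516) 74.59097624251604
-130 113 [ 670. -139.  105.]
-110 185 [ 611. -101.  149.]
-90 193 [613. -96. 148.]
-70 144 [677. -62. 102.]
-50 138 [674. -46. 102.]
-30 163 [625. -22. 142.]
-10 226 [607. -11. 151.]
10 126 [621.   4. 136.]
30 162 [682.  29. 104.]
50 150 [618.  58. 138.]
70 240 [598.  77. 169.]
90 214 [603.  80. 170.]
110 98 [617. 100. 145.]
```

View pics/crop1.png

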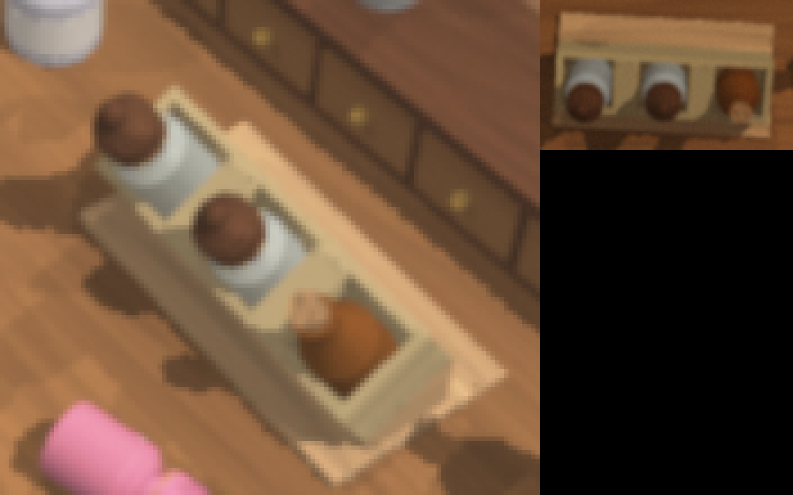

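The crop shows the left rack jar (tall: ball top about z 171 at y≈78) and the middle one (short: about z 152 at y≈-10), with the flask at right. I choose left as tall and middle as short. Next I go to a pre-grasp along the jar axis and look with the wrist camera.

```bash
cat >> h.py <<'E'
PSI=-0.05
def tilt():
    c,s=np.cos(PSI),np.sin(PSI); y=np.array([-s,c,0]); a=np.array([-.5*c,-.5*s,3**.5/2]); z=-a
    return np.stack([np.cross(y,z),y,z],1),a
def down(yaw):
    "tool pointing down, closing direction (tool y) at angle yaw from world +y"
    y=np.array([-np.sin(yaw),np.cos(yaw),0]);z=np.array([0,0,-1.]);return np.stack([np.cross(y,z),y,z],1)
PAN=np.array([442.7,-326.4,125]);CASE=np.array([467,327.5,0]);CPSI=-0.103
cx=np.array([np.cos(CPSI),np.sin(CPSI),0]);FAR=CASE+38*cx+[0,0,22];NEAR=CASE-38*cx+[0,0,22]
E
python3 - <<'E'
from h import *
from workcell import *
c=pickle.load(open("top0.pkl","rb"));s=pickle.load(open("side0.pkl","rb"))
for k in(c,s):
    P=cloud(k);d=(P[...,:2]-CASE[:2]); u=d@cx[:2]; v=d@np.array([-cx[1],cx[0]])
    m=(abs(P[...,2]-22)<6)&(abs(v)<36)&(abs(u)<75)
    for n,mm in(("far",m&(u>0)),("near",m&(u<0))):
        q=np.stack([u[mm],v[mm]]);print(n,mm.sum(),q.min(1),q.max(1))
    for sg in(1,-1):   # rack far edge yaw
        pass
    m=(P[...,2]>98)&(P[...,2]<108)&(P[...,0]>650)&(P[...,0]<720)&(P[...,1]>-130)&(P[...,1]<120)
    q=P[m];print("rack yaw",-np.polyfit(q[:,1],q[:,0],1)[0],len(q))
R,a=tilt()
for n,p in dict(tall=np.array([674,79,43.])+a*90,short=np.array([667,-9,43.])+a*68).items():
    for h in(0,150): print(n,h,inverse_kinematics(p+a*h,R))
for n,p in dict(pan=PAN+[0,0,90],far=FAR+[0,0,90],near=NEAR+[0,0,68],farup=FAR+[0,0,200]).items():
    for w in(-.785,0,.785): r=inverse_kinematics(p,down(w+CPSI));print(n,w,None if r is None else np.round(r,2))
p=np.array(read_state()["eef_pos"]);movel(p+[0,0,70])
movep(np.array([674,79,43.])+a*(90+150),R)
k=camera("wrist");pickle.dump(k,open("w1.pkl","wb"));cv2.imwrite("pics/w1.png",k["image"]);print(np.round(k["cam_to_world"],2),read_state()["time"],read_state()["eef_pos"])
E
```

```text
far 398 [  8.5148664  -22.67428319] [69.82569609 33.38899117]
near 429 [-69.91743893 -22.833778  ] [-6.58745611 33.63601653]
rack yaw -0.06121542901543617 213
far 66 [23.58449322  5.98543307] [71.57473554 35.78390071]
near 69 [-52.79568117 -35.05127   ] [-13.89057985  35.8688789 ]
rack yaw -0.07535892045089927 234
tall 0 [-0.12665761  0.54303499 -0.24396449  2.10238687  1.55988462  0.2996376
 -0.26590687]
tall 150 [-0.69594798  0.21159382  0.36486473  2.19146115  0.44235644  0.29385021
  0.76887119]
short 0 [ 0.36663459  0.64523587 -0.65324022  2.10551229  1.71873446  0.44260804
 -0.16646056]
short 150 [-0.29829401  0.22612822  0.15830062  2.22058881  0.34616884  0.19487782
  1.04472281]
pan -0.785 [-0.07  0.58  0.88  1.85 -0.53  0.97  1.72]
pan 0 [ 0.71  0.43 -0.24  1.81  0.13  0.92  1.88]
pan 0.785 [ 1.14  0.55 -0.86  1.79  0.48  1.03  2.35]
far -0.785 [-0.76  0.63  0.13  1.77 -0.11  0.74  0.11]
far 0 [-0.65  0.63 -0.03  1.77  0.02  0.75  0.78]
far 0.785 [-0.54  0.63 -0.19  1.76  0.16  0.76  1.44]
near -0.785 [-0.84  0.59  0.11  1.94 -0.1   0.62  0.01]
near 0 [-0.74  0.59 -0.04  1.93  0.04  0.62  0.67]
near 0.785 [-0.62  0.59 -0.2   1.92  0.19  0.64  1.32]
farup -0.785 [-0.79  0.5   0.18  1.69 -0.1   0.97  0.1 ]
farup 0 [-0.67  0.49 -0.    1.68  0.    0.97  0.8 ]
farup 0.785 [-0.55  0.49 -0.17  1.67  0.1   0.98  1.5 ]
[[ 5.0000e-02 -6.9000e-01 -7.2000e-01  4.2155e+02]
 [ 1.0000e+00  4.0000e-02  3.0000e-02  9.1750e+01]
 [ 0.0000e+00 -7.2000e-01  6.9000e-01  3.3892e+02]
 [ 0.0000e+00  0.0000e+00  0.0000e+00  1.0000e+00]] 3.025 [554.28255701  85.79358744 250.88524865]
```

View pics/w1.png

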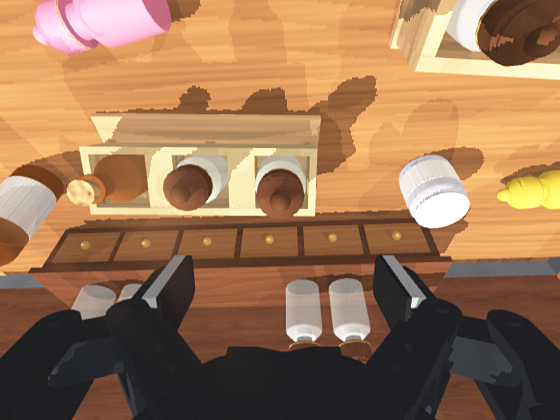

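The wrist view shows the short jar's stopper at (188,188), the tall one's at (280,195) and the flask at (120,180). I fit the stoppers from the depth points projected along the jar axis.

```bash
cat >> h.py <<'E'
def stopper(c,base,a,lo,hi,r=34,dbg=False):
    "centre of the collar circle: stopper points between lo and hi up the axis a, projected along a; returns base offset (2 perpendicular comps) "
    P=cloud(c);a=np.array(a);e2=np.cross(a,[1,0,0]);e2/=np.linalg.norm(e2);e1=np.cross(e2,a)
    d=P-base;h=d@a;u=np.stack([d@e1,d@e2],-1)
    hsv=cv2.cvtColor(c["image"],cv2.COLOR_BGR2HSV)
    m=(h>lo)&(h<hi)&(np.hypot(u[...,0],u[...,1])<r)&(hsv[...,2]<150)&(hsv[...,1]>60)
    q=u[m].astype(np.float32)
    if len(q)<20: return None
    (x,y),R=cv2.minEnclosingCircle(q)
    return base+x*e1+y*e2,R,len(q),P[m],h[m]
E
python3 - <<'E'
from h import *
R,a=tilt()
w=pickle.load(open("w1.pkl","rb"));t=pickle.load(open("top0.pkl","rb"));s=pickle.load(open("side0.pkl","rb"))
for n,k in(("w",w),("t",t),("s",s)):
    for nm,b,L in(("tall",np.array([674,81,43.]),146),("short",np.array([667,-10,43.]),124)):
        o=stopper(k,b,a,L-42,L+8)
        if o: print(n,nm,np.round(o[0],1),"R",round(o[1],1),o[2],"hmax",np.percentile(o[4],99).round(1))
P=cloud(w);hsv=cv2.cvtColor(w["image"],cv2.COLOR_BGR2HSV)
# rack top plane: bright wood within region
m=np.zeros(hsv.shape[:2],bool);m[110:220,80:320]=1
m&=(hsv[...,2]>150)&(P[...,2]>40)&(P[...,2]<115)
q=P[m];h=(q-[670,-9,43])@a
print(np.percentile(h,[1,10,50,90,99]))
q=q[abs(h-np.percentile(h,70))<5]; rect=cv2.minAreaRect(np.stack([(q-[670,-9,43])@R[:,0],(q-[670,-9,43])@R[:,1]],1).astype(np.float32));print(len(q),rect)
d=q-q.mean(0);print("normal",np.linalg.svd(d[::3],full_matrices=False)[2][2])
E
```

```text
w tall [671.3  76.2  41.6] R 22.1 1499 hmax 143.8
w short [664.4 -12.8  41.6] R 21.3 1282 hmax 120.2
t tall [672.1  76.9  42. ] R 21.9 223 hmax 145.1
t short [665.8 -14.1  42.4] R 22.4 212 hmax 122.1
s tall [673.9  77.3  43. ] R 23.6 191 hmax 146.8
s short [667.4 -16.1  43.4] R 22.1 194 hmax 123.3
[-1.76628282 29.34888208 42.90641766 60.38906657 80.78429278]
6437 ((0.20657730102539062, -6.226287841796875), (78.460205078125, 263.5895080566406), 0.5527822971343994)
normal [ 0.49668892 -0.02853592 -0.86745941]
```

```bash
sed -i 's/^PSI=.*/PSI=-0.06/' h.py; python3 - <<'E'
from h import *
from workcell import *
R,a=tilt();B=np.array([672,76.7,41.3])
movel(B+a*(87+60),R); movel(B+a*87,R,max_speed=100)
clamp();s=read_state();print("gap",s["finger_gap"],s["gripper_force"],s["time"])
movel(B+a*(87+70),max_speed=120)
s=read_state();print("gap",s["finger_gap"],s["ft_force"],s["time"])
for w in(-.9,-.6,-.3,0,.3):
    q=inverse_kinematics(PAN+[0,0,87+90],down(w));print(w,None if q is None else np.round(q,2))
print(np.round(s["qpos"],2))
k=camera("side");cv2.imwrite("pics/side2.png",cv2.resize(k["image"][100:280,180:400],None,fx=3,fy=3))
E
```

```text
Traceback (most recent call last):
workcell.PlanningError: the arm cannot follow that straight line within its joint ranges
```

```bash
python3 - <<'E'
from h import *
from workcell import *
from scipy.spatial.transform import Rotation as Ro
R,a=tilt();B=np.array([672,76.7,41.3]);s=read_state()
print(np.round(s["eef_pos"]),np.round(s["qpos"],2),s["time"])
for w in np.arange(-90,91,30):
    Rw=R@Ro.from_euler('z',w,degrees=True).as_matrix()
    for h in(150,100,60,30,0):
        q=inverse_kinematics(B+a*(87+h),Rw);print(w,h,None if q is None else np.round(q,2))
E
```

```text
[554.  86. 251.] [-0.7   0.21  0.36  2.19  0.44  0.29  0.77] 3.025
-90 150 [-0.37  0.21 -0.02  2.18  0.7   0.35  2.08]
-90 100 [-0.4   0.32  0.06  2.18  0.87  0.24  1.92]
-90 60 [-0.43  0.42  0.12  2.16  1.08  0.17  1.71]
-90 30 [-0.3   0.48 -0.03  2.14  1.4   0.21  1.41]
-90 0 [ 0.03  0.58 -0.45  2.1   1.59  0.41  1.31]
-60 150 [-0.47  0.21  0.1   2.19  0.64  0.33  1.61]
-60 100 [-0.52  0.33  0.2   2.18  0.73  0.2   1.53]
-60 60 [-0.32  0.41 -0.03  2.16  1.19  0.22  1.09]
-60 30 [-0.3   0.48 -0.03  2.14  1.4   0.21  0.88]
-60 0 [ 0.03  0.58 -0.45  2.1   1.59  0.41  0.79]
-30 150 [-0.59  0.21  0.24  2.19  0.56  0.3   1.17]
-30 100 [-0.61  0.34  0.31  2.19  0.58  0.18  1.14]
-30 60 [-0.32  0.41 -0.03  2.16  1.19  0.22  0.57]
-30 30 [-0.3   0.48 -0.03  2.14  1.4   0.21  0.36]
-30 0 [ 0.03  0.58 -0.45  2.1   1.59  0.41  0.26]
0 150 [-0.71  0.22  0.38  2.2   0.46  0.28  0.74]
0 100 [-0.66  0.34  0.38  2.19  0.45  0.16  0.75]
0 60 [-0.32  0.41 -0.03  2.16  1.19  0.22  0.05]
0 30 [-0.3   0.48 -0.03  2.14  1.4   0.21 -0.16]
0 0 [ 0.03  0.58 -0.45  2.1   1.59  0.41 -0.26]
30 150 [-0.81  0.23  0.5   2.2   0.34  0.27  0.33]
30 100 [-0.51  0.33  0.19  2.18  0.75  0.21 -0.06]
30 60 [-0.32  0.41 -0.03  2.16  1.19  0.22 -0.48]
30 30 [ 0.33  0.61 -0.87  2.11  1.53  0.64 -0.66]
30 0 [ 0.45  0.79 -1.07  2.08  1.65  0.83 -0.67]
60 150 [-0.9   0.25  0.61  2.2   0.22  0.25 -0.07]
60 100 [-0.98  0.44  0.81  2.2  -0.83  0.18  0.95]
60 60 [-0.32  0.41 -0.03  2.16  1.19  0.22 -1.  ]
60 30 [ 0.56  0.84 -1.28  2.1   1.62  0.98 -1.13]
60 0 [ 0.56  0.93 -1.28  2.07  1.69  1.02 -1.14]
90 150 [-0.99  0.27  0.73  2.21  0.04  0.24 -0.42]
90 100 [-0.64  0.34  0.35  2.19  0.51  0.17 -0.88]
90 60 [-0.32  0.41 -0.03  2.16  1.19  0.22 -1.52]
90 30 [ 0.56  0.84 -1.28  2.1   1.62  0.98 -1.66]
90 0 [ 0.56  0.93 -1.28  2.07  1.69  1.02 -1.66]
```

```bash
python3 - <<'E'
from h import *
from workcell import *
R,a=tilt();B=np.array([672,76.7,41.3])
goto_joints([0.2,0.35,-0.7,2.1,1.62,0.6,-0.2]);s=read_state();print(np.round(s["eef_pos"]),np.round(s["tool_rot"],2))
for h in(110,90,70,60,0):
    q=inverse_kinematics(B+a*(87+h),R);print(h,None if q is None else np.round(q,2))
E
```

```text
[658.  67. 291.] [[-0.69  0.06  0.72]
 [-0.03  0.99 -0.11]
 [-0.72 -0.1  -0.68]]
110 [ 0.23  0.37 -0.72  2.15  1.19  0.5   0.09]
90 [ 0.22  0.42 -0.71  2.14  1.27  0.5   0.02]
70 [ 0.21  0.46 -0.7   2.13  1.36  0.51 -0.04]
60 [ 0.21  0.49 -0.7   2.13  1.39  0.51 -0.07]
0 [ 0.2   0.62 -0.67  2.09  1.6   0.54 -0.22]
```

```bash
python3 - <<'E'
from h import *
from workcell import *
R,a=tilt();B=np.array([672,76.7,41.3])
movep(B+a*(87+110),R); movel(B+a*87,R,max_speed=100)
clamp();s=read_state();print("gap",s["finger_gap"],s["gripper_force"],s["time"])
movel(B+a*(87+70),max_speed=120)
s=read_state();print("gap",s["finger_gap"],s["ft_force"],s["time"])
for w in(-.9,-.6,-.3,0,.3):
    q=inverse_kinematics(PAN+[0,0,87+90],down(w));print(w,None if q is None else np.round(q,2))
print(np.round(s["qpos"],2))
k=camera("side");cv2.imwrite("pics/side2.png",cv2.resize(k["image"][100:280,180:400],None,fx=3,fy=3))
E
```

```text
gap 42.87329835042355 59.06614065170288 6.6
gap 42.159130424700926 [-0.0855561  -0.12964969 -4.12467942] 7.3333
-0.9 [ 1.04  0.4  -0.69  1.69  0.27  1.16  0.95]
-0.6 [ 1.07  0.41 -0.74  1.68  0.3   1.16  1.23]
-0.3 [ 1.15  0.44 -0.86  1.68  0.36  1.19  1.47]
0 [ 1.24  0.49 -1.01  1.68  0.43  1.22  1.7 ]
0.3 [ 1.29  0.53 -1.11  1.67  0.49  1.25  1.95]
[ 0.17  0.45 -0.65  2.14  1.34  0.49 -0.04]
```

View pics/side2.png

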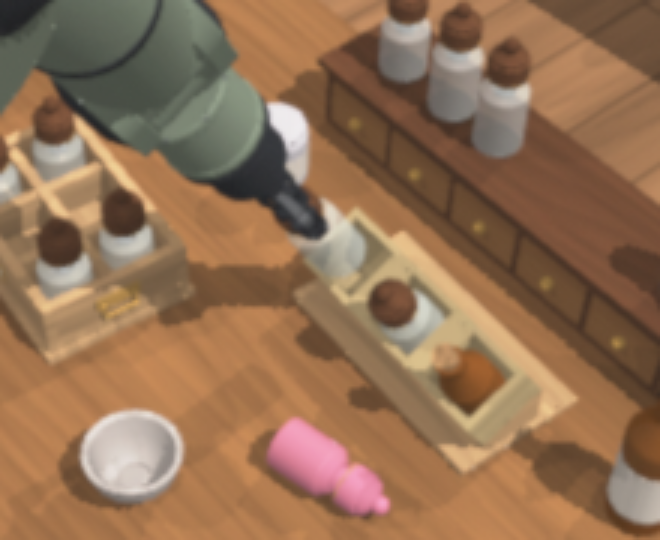

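The picture shows the tall jar gripped by its collar at (310,205) and clear of its pocket; the short jar and the flask are undisturbed. On to the pan.

```bash
python3 - <<'E'
from h import *
from workcell import *
p=np.array(read_state()["eef_pos"]);W=down(-.6)
movel(p+[0,0,120],max_speed=250)
movep(PAN+[0,0,87+80],W);s=read_state();print(s["time"],np.round(s["eef_pos"],1),s["finger_gap"])
k=camera("side");pickle.dump(k,open("s3.pkl","wb"))
im=k["image"][200:400,220:440]
cv2.imwrite("pics/side3.png",cv2.resize(im,None,fx=3,fy=3))
t=camera("top");pickle.dump(t,open("t3.pkl","wb"))
# glass body points in hand: from table-view clouds
for c in(k,t):
    P=cloud(c);b=np.array(s["eef_pos"])-[0,0,87]
    m=(np.hypot(P[...,0]-b[0],P[...,1]-b[1])<45)&(P[...,2]>b[2]-15)&(P[...,2]<b[2]+75)
    q=P[m];print(m.sum(),q.min(0) if len(q) else 0,q.max(0) if len(q) else 0, np.median(q,0) if len(q) else 0,b)
E
```

```text
9.65 [ 443.4 -325.3  292. ] 42.369424199278725
403 [ 415.93144253 -352.37029379  205.54791045] [ 461.17838195 -302.36778946  279.93556873] [ 424.1988508  -339.72918024  243.0815502 ] [ 443.421899   -325.25185401  205.0063917 ]
189 [ 416.26356575 -333.29579533  202.67475043] [ 466.67996772 -297.43455814  279.82466113] [ 433.88507283 -302.4900355   244.80369029] [ 443.421899   -325.25185401  205.0063917 ]
```

View pics/side3.png

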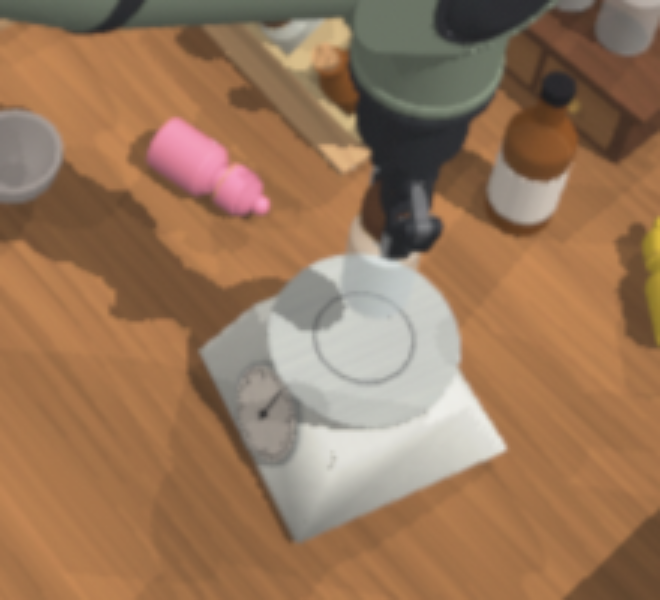

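The picture shows the jar upright over the ring; body extents put its centre at about (443,-325), within 2 mm of the pan's centre. Lower it gently.

```bash
python3 - <<'E'
from h import *
from workcell import *
W=down(-.6)
movel(PAN+[0,0,87+10],max_speed=100);f0=read_state()["ft_force"]
g=movel(PAN+[0,0,87-6],max_speed=20,guard=2.0);s=read_state();print(g,np.round(s["eef_pos"],1),s["ft_force"],f0)
open_gripper();wait(.3);s=read_state();print(s["finger_gap"],s["time"])
p=np.array(s["eef_pos"]);movel(p+[0,0,90],max_speed=150);wait(.4)
for n in("side","top"):
    k=camera(n);pickle.dump(k,open(n+"4.pkl","wb"))
    o=stopper(k,PAN-[0,0,8],[0,0,1],104,154);print(n,o and(np.round(o[0],1),o[1],o[2],np.percentile(o[4],99)))
k=camera("wrist");pickle.dump(k,open("w4.pkl","wb"));o=stopper(k,PAN-[0,0,8],[0,0,1],104,154);print(o and(np.round(o[0],1),o[1],o[2],np.percentile(o[4],99)))
cv2.imwrite("pics/s4.png",np.hstack([cv2.resize(pickle.load(open("side4.pkl","rb"))["image"][230:390,240:420],None,fx=2.2,fy=2.2),cv2.resize(k["image"],(400,352))]))
print(read_state()["time"])
E
```

```text
True [ 442.4 -326.3  209.2] [ 1.54138828 -0.94518915 -0.77431284] [ 0.2925658   1.47014138 -2.89694567]
85.46872004685255 12.0083Traceback (most recent call last):
  File "<stdin>", line 10, in <module>
  File "h.py", line 23, in stopper
    P=cloud(c);a=np.array(a);e2=np.cross(a,[1,0,0]);e2/=np.linalg.norm(e2);e1=np.cross(e2,a)
                                                    ^^^^^^^^^^^^^^^^^^^^^^
numpy._core._exceptions._UFuncOutputCastingError: Cannot cast ufunc 'divide' output from dtype('float64') to dtype('int64') with casting rule 'same_kind'
```

```bash
sed -i 's/a=np.array(a);e2/a=np.array(a,float);e2/' h.py; python3 - <<'E'
from h import *
from workcell import *
for n in("side","top","wrist"):
    k=camera(n);pickle.dump(k,open(n+"4.pkl","wb"))
    o=stopper(k,PAN-[0,0,8],[0,0,1],104,154);print(n,o and(np.round(o[0],1),o[1],o[2],np.percentile(o[4],99)))
cv2.imwrite("pics/s4.png",np.hstack([cv2.resize(pickle.load(open("side4.pkl","rb"))["image"][230:390,240:420],None,fx=2.2,fy=2.2),cv2.resize(k["image"],(400,352))]))
s=read_state();print(s["time"],np.round(s["eef_pos"],1))
p=PAN
for w in(-.785,.785,-.785+np.pi,.785-np.pi):
    for t in(FAR+[0,0,87+120],FAR+[0,0,87]):
        q=inverse_kinematics(t,down(w+CPSI));print(w,None if q is None else np.round(q,2))
E
```

```text
side (array([ 441.6, -327.6,  117. ]), 21.16486930847168, 258, np.float64(149.4284802904492))
top (array([ 442.9, -326.2,  117. ]), 22.39995002746582, 245, np.float64(147.50975438730478))
wrist (array([ 441.9, -327.1,  117. ]), 22.096899032592773, 3015, np.float64(146.93203568580918))
13.3583 [ 442.2 -326.4  299.4]
-0.785 [-0.05  0.64 -0.94  1.64  0.55  1.15 -0.45]
-0.785 [-0.16  0.74 -0.76  1.74  0.63  0.92 -0.51]
0.785 [ 0.1   0.82 -1.3   1.63  0.81  1.33  0.93]
0.785 [-0.02  0.85 -1.02  1.73  0.83  1.06  0.91]
2.356592653589793 [ 0.12  0.86 -1.36  1.63  0.86  1.37  2.46]
2.356592653589793 [ 0.06  0.95 -1.19  1.73  0.96  1.17  2.4 ]
-2.356592653589793 [-0.24  0.55 -0.63  1.65  0.36  1.06 -1.86]
-2.356592653589793 [-0.36  0.67 -0.45  1.75  0.38  0.81 -1.88]
```

View pics/s4.png

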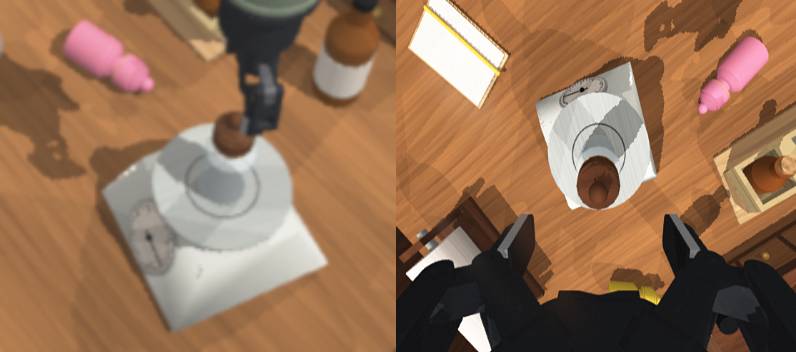

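The picture shows the tall jar standing upright inside the ring; the three cameras agree on (442.2,-326.9). Regrasp it there and go above the far pocket.

```bash
python3 - <<'E'
from h import *
from workcell import *
J=np.array([442.2,-326.9,117])
movel(J+[0,0,87],max_speed=120);clamp();s=read_state();print(s["finger_gap"],np.round(s["eef_pos"],1))
movel(J+[0,0,87+140],max_speed=200);print(read_state()["time"])
movep(FAR+[0,0,87+145],down(-.785+CPSI));wait(.2);s=read_state();print(s["time"],np.round(s["eef_pos"],1),FAR)
for n in("wrist","top","side"):
    k=camera(n);pickle.dump(k,open(n+"5.pkl","wb"))
    P=cloud(k);m=(abs(P[...,2]-75)<5)&(abs(P[...,1]-327)<145)&(abs(P[...,0]-467)<110)
    q=P[m];d=q[:,:2]-CASE[:2];u=d@cx[:2];v=d@np.array([-cx[1],cx[0]])
    print(n,len(q),np.percentile(u,[.3,99.7]),np.percentile(v,[.3,99.7]), cv2.minAreaRect(q[:,:2].astype(np.float32)))
    m=(abs(P[...,2]-22)<6);d=P[...,:2]-CASE[:2];u=d@cx[:2];v=d@np.array([-cx[1],cx[0]])
    m&=(abs(u)<74)&(abs(v)<36);print("floor",m.sum(),[(np.percentile(u[mm],[1,99]),np.percentile(v[mm],[1,99])) for mm in(m&(u>0),m&(u<0)) if mm.any()])
    b=np.array(s["eef_pos"])-[0,0,87]
    m=(np.hypot(P[...,0]-b[0],P[...,1]-b[1])<35)&(P[...,2]>b[2]+5)&(P[...,2]<b[2]+70);q=P[m]
    if len(q)>30:
        f=np.linalg.lstsq(np.c_[2*q[:,:2],np.ones(len(q))],(q[:,:2]**2).sum(1),rcond=None)[0];print("body",len(q),f[:2],np.sqrt(f[2]+f[:2]@f[:2]),q[:,2].min())
cv2.imwrite("pics/w5.png",np.hstack([cv2.resize(pickle.load(open("wrist5.pkl","rb"))["image"],(400,300)),cv2.resize(k["image"][80:240,110:320],(394,300))]))
E
```

```text
42.85576013989804 [ 442.3 -326.9  204.1]
15.6167
18.1667 [505.1 323.1 254.1] [504.79860714 323.59291693  22.        ]
wrist 7859 [-82.68858181  81.10920954] [-119.75332243  119.89940057] ((466.1997375488281, 327.32586669921875), (240.79005432128906, 164.3771514892578), 84.06643676757812)
floor 4465 [(array([ 8.08550933, 68.97945004]), array([-31.61920861,  29.22240867])), (array([-70.81237727,  -7.54311634]), array([-31.88688637,  29.20606216]))]
body 1486 [504.88058984 322.74006938] 26.77064745775393 172.09417034833152
top 472 [-82.79737697  -5.43214213] [-89.21455481 120.18176709] ((396.7747802734375, 357.2171936035156), (224.4119415283203, 74.17035675048828), 66.50177001953125)
floor 171 [(array([-69.72286455, -38.24508947]), array([-21.29716282,  32.62334087]))]
side 690 [-82.46783111  83.6912428 ] [-122.21312401   76.66350861] ((465.8743591308594, 307.15771484375), (204.41519165039062, 166.9668426513672), 83.80853271484375)
floor 129 [(array([23.69532635, 69.89486793]), array([ 8.35085294, 34.28761328])), (array([-52.36452028,  -6.17903491]), array([ 7.35137676, 35.99127026]))]
body 279 [505.45368057 322.57913398] 24.562729176936845 172.16564078420447
```

View pics/w5.png

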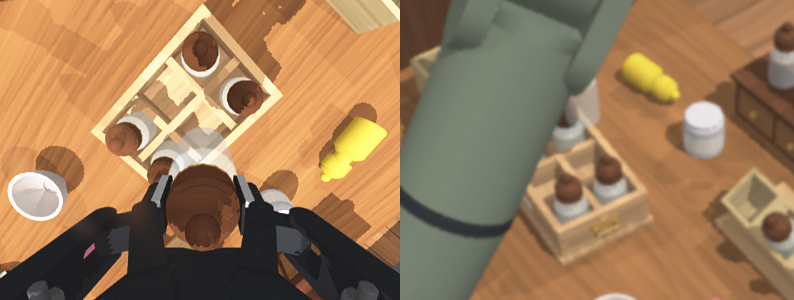

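The wrist view shows the full case, with both middle pockets empty. It puts the case centre at (466.3,327.2) and the held jar's body at (504.9,322.7). Correct by under 1 mm and lower.

```bash
sed -i 's/CASE=np.array(\[467,327.5,0\])/CASE=np.array([466.3,327.2,0])/' h.py; python3 - <<'E'
from h import *
from workcell import *
T=FAR+[-.1,.5,87]   # tool target so that the body is at the pocket's centre
movel(T+[0,0,60],max_speed=120)
g=movel(T+[0,0,12],max_speed=60,guard=6);print(g,np.round(read_state()["eef_pos"],1),read_state()["ft_force"])
if not g:
    g=movel(T-[0,0,3],max_speed=25,guard=3);s=read_state();print(g,np.round(s["eef_pos"],1),s["ft_force"],s["time"])
    open_gripper();wait(.2)
    p=np.array(s["eef_pos"]);movel(p+[0,0,110],max_speed=150)
    for n in("wrist","top","side"):
        k=camera(n);pickle.dump(k,open(n+"6.pkl","wb"))
        o=stopper(k,FAR,[0,0,1],104,154);print(n,o and(np.round(o[0]-FAR,1),o[1],o[2],np.percentile(o[4],99)))
    print(read_state()["time"],np.round(read_state()["qpos"],2))
E
```

```text
False [504.2 324.  121.3] [ 0.18451905 -0.24248605 -3.3711419 ]
True [504.1 323.7 108.7] [ 0.82674812 -1.35778342  7.29322149] 20.625
wrist (array([-0.6, -0. ,  0. ]), 22.07549476623535, 2621, np.float64(145.84131407438318))
top None
side (array([-0.5, -3.2,  0. ]), 21.731000900268555, 176, np.float64(147.99086452564882))
22.3583 [-0.03  0.67 -0.98  1.65  0.6   1.16 -0.49]
```

The tall jar is filed, within 1 mm of the pocket's centre. Now the short one.

```bash
python3 - <<'E'
from h import *
from workcell import *
R,a=tilt();B=np.array([665.2,-13.8,41.5])
goto_joints([0.33,0.35,-0.7,2.1,1.62,0.6,-0.2]);s=read_state();print(np.round(s["eef_pos"]),s["time"])
for h in(110,60,0):
    q=inverse_kinematics(B+a*(65+h),R);print(h,None if q is None else np.round(q,2))
movep(B+a*(65+110),R);wait(.1)
k=camera("wrist");o=stopper(k,B,a,82,132);print(np.round(o[0],1),o[1],o[2],np.percentile(o[4],99))
d=o[0]-B
if np.linalg.norm(d)<5:
    B=B+d*.6
    movel(B+a*65,R,max_speed=100);clamp();s=read_state();print("gap",s["finger_gap"],s["time"])
    movel(B+a*(65+70),max_speed=120);p=np.array(read_state()["eef_pos"]);movel(p+[0,0,130],max_speed=250)
    s=read_state();print("gap",s["finger_gap"],s["ft_force"])
    movep(PAN+[0,0,65+80],down(-.6));wait(.2);s=read_state();b=np.array(s["eef_pos"])-[0,0,65];print(b,s["time"])
    for n in("wrist","side"):
        k=camera(n);pickle.dump(k,open(n+"7.pkl","wb"));P=cloud(k)
        m=(np.hypot(P[...,0]-b[0],P[...,1]-b[1])<35)&(P[...,2]>b[2]+5)&(P[...,2]<b[2]+50);q=P[m]
        if len(q)>30:
            f=np.linalg.lstsq(np.c_[2*q[:,:2],np.ones(len(q))],(q[:,:2]**2).sum(1),rcond=None)[0];print("body",len(q),f[:2],np.sqrt(f[2]+f[:2]@f[:2]),q[:,2].min())
    cv2.imwrite("pics/s7.png",cv2.resize(k["image"][200:400,220:440],None,fx=3,fy=3))
E
```

```text
[661. -18. 291.] 23.7583
110 [ 0.43  0.39 -0.71  2.18  1.28  0.38  0.19]
60 [ 0.39  0.51 -0.67  2.16  1.52  0.41 -0.02]
0 [ 0.36  0.65 -0.64  2.11  1.74  0.44 -0.19]
[664.9 -15.2  41.4] 21.734113693237305 2092 121.22112825539986
gap 42.68423034766407 26.1917
gap 42.48809677093688 [ 0.0549268   1.15959737 -2.39764959]
[ 443.19864477 -325.58771968  205.14568963] 29.3583
body 1236 [ 443.69652285 -326.86313071] 26.772260904730203 210.2504967971481
body 238 [ 445.00948792 -325.81054075] 26.12599173540455 210.2718683938756
```

View pics/s7.png

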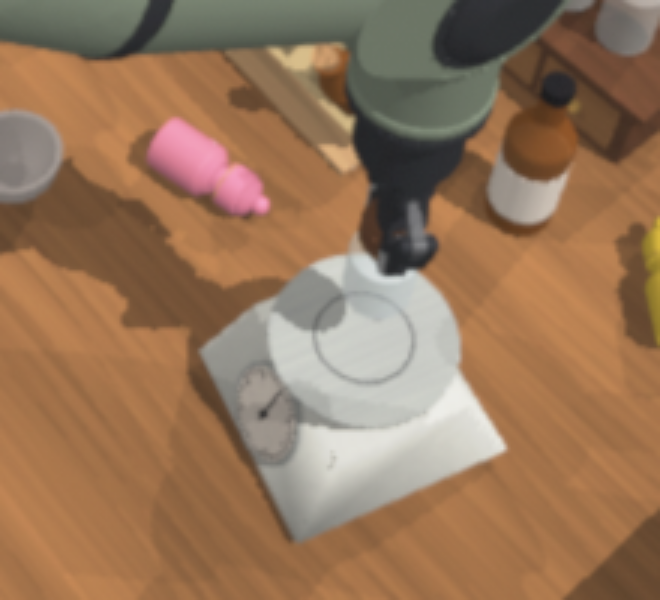

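The picture shows the short jar upright over the ring, its body at about (444,-326.7). Lower, release, wait and measure.

```bash
python3 - <<'E'
from h import *
from workcell import *
T=PAN+[-1,0,65]
movel(T+[0,0,10],max_speed=100)
g=movel(T-[0,0,5],max_speed=20,guard=2.0);s=read_state();print(g,np.round(s["eef_pos"],1),s["ft_force"])
open_gripper();wait(.3)
p=np.array(s["eef_pos"]);movel(p+[0,0,90],max_speed=150);wait(.5)
for n in("side","top","wrist"):
    k=camera(n);o=stopper(k,PAN-[0,0,5],[0,0,1],82,132);print(n,o and(np.round(o[0],1),o[1],o[2],np.percentile(o[4],99)))
print(read_state()["time"])
E
```

```text
True [ 441.5 -326.3  188.4] [ 0.07700207  0.07084516 -0.97418221]
side (array([ 440.7, -329.4,  120. ]), 20.704988479614258, 238, np.float64(125.84357714426774))
top (array([ 442.4, -327. ,  120. ]), 22.165531158447266, 233, np.float64(122.59848535142552))
wrist (array([ 441.9, -327.8,  120. ]), 22.073144912719727, 2998, np.float64(123.14463586429862))
33.075
```

```bash
python3 - <<'E'
from h import *
from workcell import *
J=np.array([442,-327.4,119.2])
movel(J+[0,0,65],max_speed=120);clamp();s=read_state();print(s["finger_gap"],np.round(s["eef_pos"],1))
movel(J+[0,0,65+150],max_speed=200)
W=down(-.785+CPSI)
movep(NEAR+[0,0,65+175],W);wait(.2);s=read_state();b=np.array(s["eef_pos"])-[0,0,65];print(s["time"],np.round(b,1),NEAR)
k=camera("wrist");pickle.dump(k,open("w9.pkl","wb"));P=cloud(k)
m=(abs(P[...,2]-75)<5)&(abs(P[...,1]-327)<145)&(abs(P[...,0]-467)<110);print("rim",cv2.minAreaRect(P[m][:,:2].astype(np.float32)))
m=(np.hypot(P[...,0]-b[0],P[...,1]-b[1])<35)&(P[...,2]>b[2]+5)&(P[...,2]<b[2]+50);q=P[m]
f=np.linalg.lstsq(np.c_[2*q[:,:2],np.ones(len(q))],(q[:,:2]**2).sum(1),rcond=None)[0];print("body",len(q),f[:2],np.sqrt(f[2]+f[:2]@f[:2]))
cv2.imwrite("pics/w9.png",k["image"])
E
```

```text
42.78121915816369 [ 442.1 -327.5  184.3]
37.9333 [428.8 330.7 197. ] [428.50139286 331.10708307  22.        ]
rim ((466.5235900878906, 327.2193603515625), (240.9771728515625, 164.7242431640625), 84.01410675048828)
body 1215 [428.79920657 330.1129225 ] 26.792097975876345
```

View pics/w9.png

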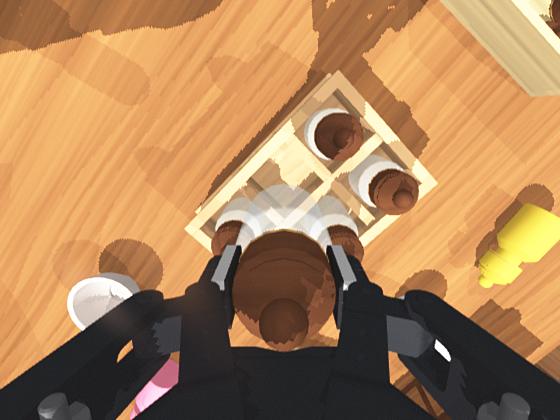

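The picture shows the near middle pocket empty at (295,165), the tall jar beside it at (340,240) and the stock undisturbed. The held body is 1 mm from target. Lower it.

```bash
python3 - <<'E'
from h import *
from workcell import *
T=NEAR+[0,.6,65]
movel(T+[0,0,60],max_speed=120)
g=movel(T+[0,0,12],max_speed=60,guard=6);print(g,np.round(read_state()["eef_pos"],1),read_state()["ft_force"])
if not g:
    g=movel(T-[0,0,3],max_speed=25,guard=3);s=read_state();print(g,np.round(s["eef_pos"],1),s["ft_force"],s["time"])
    open_gripper();wait(.2)
    p=np.array(s["eef_pos"]);movel(p+[0,0,140],max_speed=150);wait(.2)
    k=camera("wrist");pickle.dump(k,open("w10.pkl","wb"))
    for b,l in((FAR,146),(NEAR,124)):
        o=stopper(k,b,[0,0,1],l-42,l+8);print(o and(np.round(o[0]-b,1),o[1],o[2],np.percentile(o[4],99)))
    cv2.imwrite("pics/w10.png",k["image"])
    t=camera("top");P=cloud(t);m=(np.hypot(P[...,0]-PAN[0],P[...,1]-PAN[1])<60);print("pan z",np.median(P[m][:,2]),read_state()["time"])
E
```

```text
False [428.6 331.9  99.3] [-0.28937866 -0.57467176 -3.35952186]
True [428.6 331.6  87.5] [ 0.59382776 -0.75408791  9.52768789] 40.525
(array([-1.3,  0.5,  0. ]), 21.71793556213379, 2214, np.float64(145.32031740291822))
(array([-0.2,  0.3,  0. ]), 22.064613342285156, 1972, np.float64(123.5785022389247))
pan z 124.70786579671028 42.6083
```

View pics/w10.png

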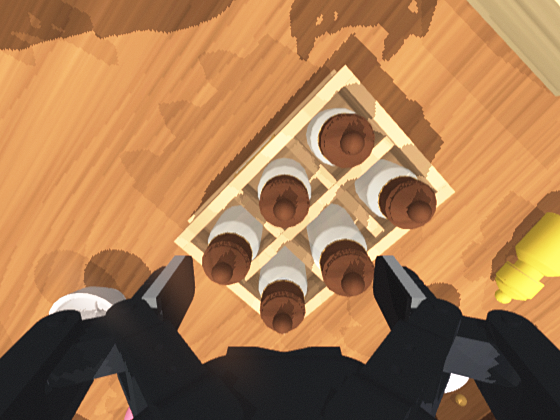

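The picture shows all six pockets filled and upright. The short jar at (285,195) and the tall one at (343,260) are both within 1.5 mm of their pocket centres, the pan is back up, and the gripper is clear.

```bash
python3 -c "
from workcell import *
print(finish_job())"
```

```text
the job is handed in; nothing more can be done
None
```

The job is handed in at about 43 s of the 72 s allowed: both jars were weighed upright inside the ring and filed (tall in the far pocket, short in the near one, each within 1.5 mm of centre), and the pan is empty and back up; the judge's verdict was not reported.

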